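# Open the sander's dust filter

### The arm

A 6-joint arm with a two-finger parallel gripper is mounted at the origin on the work surface. World frame = base frame: x ahead of the robot, y to its left, z up, the work surface at z = 0. Lengths are in m, angles in rad, forces in N, time in s.
With the tool pointing down it reaches from about 0.275 to 0.85 m from the base axis. Payload 5.2 kg.
Tool frame: the origin (TCP) lies at the very end of the fingers, on their centre line; the grasp point (between the pads) lies 19 mm behind it (r.pinch_z is the distance from the TCP to the grasp point, in m); z points along the fingers, y is the line along which they close (so a half turn about z gives the same grasp; the last joint's range is limited). The gripper opens to 85 mm and grips with 20 to 120 N. Pads are 22 mm wide; open, the fingers measure 114 mm over their backs; the gripper's body (76 mm by 85 mm) begins 54 mm behind the grasp point. The pads swing forward as they close: fully open they stand 13 mm farther back than shut.
Start: joints at [-1.538, 0.259, 1.535, -0, 1.348, -0.203], TCP at [0.129, -0.535, 0.231] pointing down, gripper open.
Joint ranges: [-3.14, 3.14], [-0.91, 2.08], [0.19, 2.58], [-1.22, 4.36], [0.22, 2.71], [-3.12, 3.12]. Speed limits (rad/s): [2.57, 2.57, 3.14, 3.14, 3.14, 3.14].

### API

Orientations are given as [roll, pitch, yaw] about the fixed x, y, z axes, in that order (R = Rz(yaw) Ry(pitch) Rx(roll)).
In Python, from station import r gives the robot as it stands.
- The arm moves only by the tool play_rows, never from a script. Its argument "rows" is a list of rows, each a list of 3 entries, a list of its own where there are three numbers: the shift along the tool's x, y, z in units of 0.03 m (1.0 is 0.03 m), then the turn, a rotation vector about the tool's x, y, z in units of 0.1 rad (1.0 is 0.1 rad), then the closure, from -1 (fully open) to 1 (shut). In form: [[[tx, ty, tz], [ax, ay, az], claw], ...]. A call has 1 to 20 rows; each row shifts and turns the commanded pose from where the row before left it, along the tool's axes as they then stand; what a row does not reach is not made up. A row lasts 1/12 s, in which the tool goes at most 41.7 mm and 7.16 degrees, less where a joint would pass 70% of its speed; a pose out of reach is approached as far as the arm can. A call with a number of a shift or a turn outside -1 to 1 is refused whole. A call with a gripper value outside its range is refused whole. The fingers move at their own pace and stop on an object; "newtons" is the grip in N (left out, the last holds). Time passes only in rows, so rows that do not move let the fingers close. It gives the time, the measured TCP pose, the force, the opening and the grip force at its end, in the units of the state.
- r.get_state(): the state, without advancing time (a new reading comes with each control period).
- r.read_camera(name): name is "side" or "top" or "wrist"; returns (picture, depth): 420x560x3 uint8, red, green, blue; 420x560 float32, m along the optical axis (not along the pixel's ray), 0 where there is no reading.
- r.get_calibration(name): a dict with "K" (3x3 intrinsics, pixels), "R" (3x3) and "t" (3): a world point X has camera coordinates R X + t; the wrist camera has in their place "T_tool_cam" (4x4, takes a point from camera to tool coordinates, whose origin is the TCP and whose axes are the flange's). Camera axes: x right, y down, z forward; pixel columns grow to the right and rows downward; lengths in m; the calibration is good to about 2 mm. A picture is of the moment at which its call begins: read the wrist's pose just before it. get_calibration takes no time and is no camera call.
- r.finish_job(): hands the job in; it is judged then, once.
The state is a dict: "time": time; "joint_pos": joint angles; "qvel": joint speeds; "tau": joint torques, N m; "tcp_pos": TCP position; "tcp_rot": TCP orientation; "force": force on the tool from outside, world axes, zero at the start; "ft_torque": the same for the moment, N m; "gripper_width": finger opening in m; "grip_force": force on a finger pad.
Only numpy, scipy, OpenCV 4.12 (cv2) and the standard library are available. Lean on these libraries where they do the work, as an engineer would, in place of code of your own. Each camera call takes 0.05 s, during which the arm holds its last target. There are 200 camera calls.

### The job

Open the dust filter housing on the bench: press its snap tab all the way in, then push the released cover along its guides off the filter, until the filter opening is completely uncovered and the cover lies flat on the other half of the housing. Only press and push with the fingertips; do not pick up or tip the cover, and leave the other things on the bench where they are.

Things in the scene. Friction and masses are not known exactly. Their poses are not given: they have to be found in the camera images.
- housing: The fixed grey dust filter housing, 136 mm (its x) by 272 mm (its y), z up; black outlet stub (52 mm across, 35 mm long) on its +y end. Origin: centre of its underside, on the bench. Its -y half is the filter bay under the cover, its +y half a deck for the opened cover. The cover slides along the housing's +y, between guide strips 117 mm apart, 73 mm high above the bench.
- bay (a point): Fixed point on the housing: middle of the filter bay at the height of the ledges the cover rides on, 65 mm above the bench (y = -70 mm, z = 65 mm in the housing's frame). The cover's origin lies here while it is shut. Behind it a 73 mm high end wall (inner face at y = -134 mm).
- deck (a point): Fixed point on the housing over the deck, y = +66 mm, z = 65 mm in the housing's frame: the cover's origin lies about here when opened. The flat deck itself is 60 mm above the bench; the ledges along both long sides, on which the cover rides, are 65 mm high. A 73 mm high end wall (inner face y = +134 mm) stops the cover.
- cover: The loose off-white plastic filter cover, a plate 114 mm (x) by 120 mm (y), 6 mm thick, about 0.15 kg, in the guides, axes along the housing's. Origin: centre of its underside; y = -70 mm in the housing's frame at the start, the opening uncovered from y = +46 mm on, stopped by the end wall at +74 mm. Slides easily (under 3 N). Its +y edge starts 2 mm from the tab that blocks it.
- rib (a point): Middle of the top of the rib that stands across the cover, to push on: 70 mm long (along x), 8 mm thick (y), 17 mm high above the plate's top face (top 88 mm above the bench, plate's top face 71 mm). It stands 20 mm to the -y side of the cover's centre. Axes as the cover's.
- snap_tab (a joint): How far the snap tab is pressed in (down), m: 0 to 0.0015 at the start (standing up, blocking the cover), 0.012 fully in. From 0.009 on the cover passes over it. It yields at about 3 N and stays where it is pushed; it does not spring back.
- tab_top (a point): Middle of the snap tab's flat top: a plain block of the cover's off-white plastic 36 x 36 mm on the deck just beyond the cover's +y edge, at x = 0, y = +10 mm in the housing's frame; top 73 mm above the bench when out, 61 mm when fully in. Pressed straight down. The cover's edge (top 71 mm above the bench) is only 2 mm from its -y side, so press its middle or its +y part.
- glue_bottle: Bystander: a white glue bottle with a cap, 60 mm across, 170 mm tall, standing; to be left alone. Origin: on its underside.
- finish_can: Bystander: a tin of finish, 66 mm across, 110 mm tall, standing; to be left alone. Origin: on its underside.
- mug: Bystander: a white mug, 76 mm across plus its handle, 90 mm tall, standing; to be left alone. Origin: on its underside.
- screwdriver: Bystander: a screwdriver lying flat; to be left alone.
- offcut: Bystander: a wood offcut 45 x 90 x 30 mm lying flat; to be left alone. Origin: on its underside.
- hammer: Bystander: a hammer lying flat; to be left alone.
- tape_roll: Bystander: a cardboard tape roll 90 mm across, 25 mm high, lying flat; to be left alone. Origin: on its underside.
There are look-alikes about, which are no part of the job. Of the things like the cover, leave any that is orange or red; of the rest the larger one is meant.

How it is judged:
On the way, in this order (a step that is already met when the one before it is completed fails the run):
1. the snap tab is pressed in while the cover is still on its seat (value of joint snap_tab above 0.009 m and y of cover in the frame of housing below -0.055 m), for 0.1 s.
2. the cover is pushed off the filter opening (y of cover in the frame of housing above 0.046 m), for 0.1 s.
At the end, for the whole second after the job is handed in: The tab is at least 9 mm in; the cover lies flat (within 0.05 rad and 4 mm in height) in its guides (within 5 mm of the middle line) on the deck half, its centre at least 46 mm to the +y side of the housing's centre so that the opening is wholly uncovered, and it is at rest (value of joint snap_tab above 0.009 m and y of cover in the frame of housing between 0.046 and 0.08 m and x of cover in the frame of housing between -0.005 and 0.005 m and z of cover in the frame of housing between 0.061 and 0.069 m and angle between cover's own z axis and vertical below 0.05 rad and linear speed of cover below 0.01 m/s); the robot touches nothing.
It fails at once if the cover is lifted more than 12 mm off its ledges (z of cover in the frame of housing above 0.077 m).
It fails at once if the cover is tipped more than 0.2 rad (angle between cover's own z axis and vertical above 0.2 rad).
It fails at once if the cover is forced past the tab while it is not pressed in (value of joint snap_tab below 0.006 m and y of cover in the frame of housing above -0.055 m).
It fails at once if a bystander is moved more than 30 mm (distance of any of glue_bottle, finish_can, mug, screwdriver, offcut, hammer, tape_roll from where it was at the start of the episode above 0.03 m).
It also fails if it takes over 40 s, if anything falls off the work surface, if the arm or the gripper's body presses on something with over 40 N, if the wrist force passes 120 N, or if a joint passes its speed limit or range.

## Working session

There is one attempt and no reset: what is moved stays moved. The work goes in short steps, Python scripts to look and compute and a tool call to move; the robot and the scene stay as the last step left them, time stands still between calls to the robot, and variables do not carry over. Pictures are saved under pics/ and viewed, at most 10 in all, crops included, and the job is handed in when it is done.

Besides the shell and the picture viewer there is one more tool, called after "Call:" as name([rows], argument=value, ...), one row to a line, values as JSON. play_rows: Moves the arm, as the interface text tells. Shifts and turns lie within -1 to 1; 1 stands for 0.03 m of shift or 0.1 rad of turn. Its arguments: {"type":"object","properties":{"rows":{"type":"array","items":{"type":"array"}},"newtons":{"type":"number"}},"required":["rows"]}

```bash
mkdir -p pics; cat > h.py <<'E'
import numpy as np, cv2
from station import r
def snap(n,f):
    im,d=r.read_camera(n); cv2.imwrite(f'pics/{f}.png',im[:,:,::-1]); np.savez(f'pics/{f}.npz',im=im,d=d); return im,d
def cloud(n,d):
    c=r.get_calibration(n);K=np.array(c['K']);v,u=np.mgrid[:d.shape[0],:d.shape[1]]
    p=np.stack([(u-K[0,2])/K[0,0]*d,(v-K[1,2])/K[1,1]*d,d],-1)
    return (p-np.array(c['t']))@np.array(c['R'])
E
python3 - <<'E'
from h import *
snap('top','top0');snap('side','side0')
s=r.get_state();print(s['time'],s['tcp_pos'],s['tcp_rot'],s['force'])
E
```

```text
0.1 [ 0.1284932  -0.53427761  0.23054859] [-3.13993868e+00 -3.40808330e-04  2.35795201e-01] [-0.36486518  1.10063285 -0.0734589 ]
```

View pics/top0.png

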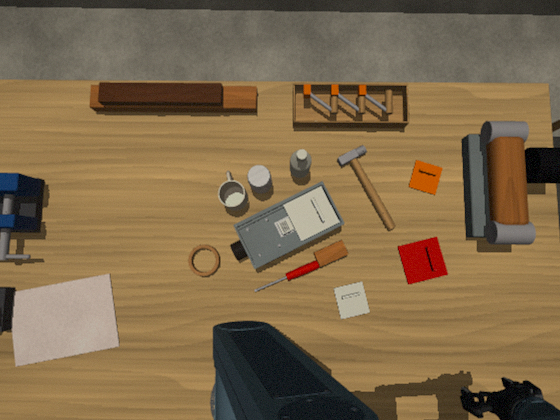

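View pics/side0.png

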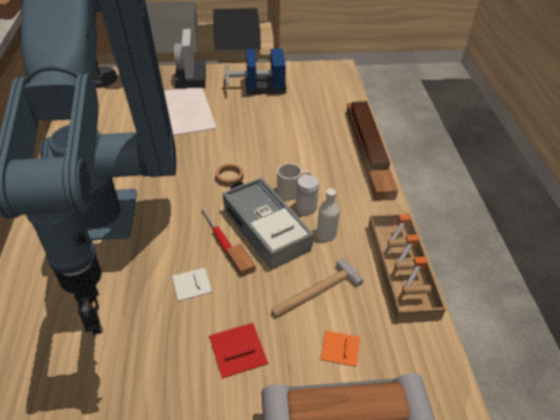

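The top view shows the housing centred near (288,227), with the shut cover near (313,213), the rib at (319,209), the tab at (285,227) and the outlet stub at (238,250). The small white plate at (351,300) and the red and orange ones are look-alikes.

```bash
python3 - <<'E'
from h import *
D=np.load('pics/top0.npz');im,d=D['im'].astype(int),D['d'];P=cloud('top',d)
v,u=np.mgrid[:420,:560]
roi=(u>225)&(u<350)&(v>180)&(v<275)
print('px m',np.median(d[roi])/r.get_calibration('top')['K'][0][0])
def rep(n,m):
    k,l,st,_=cv2.connectedComponentsWithStats(m.astype(np.uint8)); i=1+np.argmax(st[1:,4]); m=l==i
    q=P[m]; (c,s,a)=cv2.minAreaRect((q[:,:2]*1000).astype(np.float32)); print(n,m.sum(),np.round(c,1),np.round(s,1),round(a,2),'z',np.round(np.percentile(q[:,2],[5,50,95]),4)); return m
z=P[...,2]
hm=rep('housing',roi&(z>.045)&(z<.082)&(v>190))
br=im.min(-1)
cm=rep('cover',roi&(br>150)&(u>286)&(z>.06)&(z<.08))
tm=rep('tab',roi&(br>120)&(u<295)&(u>272)&(v>212)&(v<240)&(z>.055)&(z<.08))
rep('rib',roi&(z>.081)&(z<.095)&(u>295)&(v>190))
print(P[227,285],P[209,319],P[250,238])
big=cv2.resize(im[180:280,225:355].astype(np.uint8),None,fx=6,fy=6,interpolation=cv2.INTER_CUBIC)
cv2.imwrite('pics/crop.png',big[:,:,::-1])
E
```

```text
px m 0.0028647024276229806
housing 4877 [488.3 -86.6] [136.  314.6] 27.34 z [0.0574 0.0696 0.0756]
cover 1499 [ 530.2 -163.1] [111.6 117.3] 27.08 z [0.0685 0.072  0.0752]
tab 303 [498.5 -96.3] [50.8 63.8] 27.31 z [0.0599 0.0721 0.0764]
rib 80 [ 536.9 -182. ] [67.8  8.3] 28.02 z [0.0835 0.0883 0.0909]
[ 0.48929404 -0.09158394  0.07486013] [ 0.53923292 -0.18487819  0.0867157 ] [0.42446028 0.03966987 0.05671667]
```

View pics/crop.png

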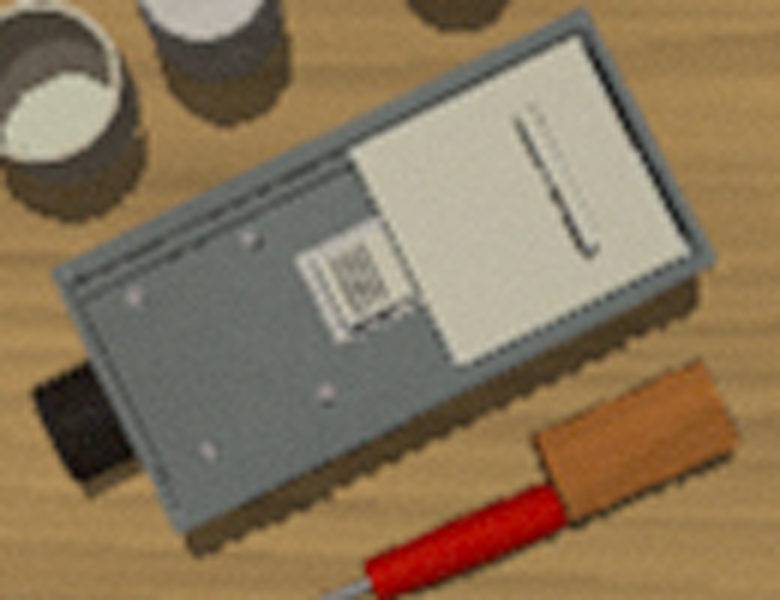

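Call:
play_rows([
  [[0,0,0],[0,0,-1],1],
  [[0,0,0],[0,0,-1],1],
  [[0,0,0],[0,0,-1],1],
  [[0,0,0],[0,0,-1],1],
  [[0,0,0],[0,0,-1],1],
  [[0,0,0],[0,0,-1],1],
  [[0,0,0],[0,0,-1],1],
  [[0,0,0],[0,0,-1],1],
  [[0,0,0],[0,0,-1],1],
  [[0,0,0],[0,0,-1],1],
  [[0,0,0],[0,0,-1],1],
  [[0,0,0],[0,0,-1],1],
  [[0,0,0],[0,0,-1],1],
  [[0,0,0],[0,0,-1],1],
  [[0,0,0],[0,0,-1],1],
  [[0,0,0],[0,0,-1],1],
  [[0,0,0],[0,0,-1],1],
  [[0,0,0],[0,0,-1],1],
  [[0,0,0],[0,0,-0.1],1],
  [[0,0,0],[0,0,0],1],
])

```text
time: 1.77
tcp_pos: [0.1285, -0.5346, 0.2309]
tcp_rot: [3.141, -0.001, 2.044]
force: [-1.1, -0.1, 0.4]
gripper_width: -0.0002
grip_force: 0.0
```

Call:
play_rows([
  [[0.38,0.87,0],[0,0,0],1],
  [[0.38,0.87,0],[0,0,0],1],
  [[0.38,0.87,0],[0,0,0],1],
  [[0.38,0.87,0],[0,0,0],1],
  [[0.38,0.87,0],[0,0,0],1],
  [[0.38,0.87,0],[0,0,0],1],
  [[0.38,0.87,0],[0,0,0],1],
  [[0.38,0.87,0],[0,0,0],1],
  [[0.38,0.87,0],[0,0,0],1],
  [[0.38,0.87,0],[0,0,0],1],
  [[0.38,0.87,0],[0,0,0],1],
  [[0.38,0.87,0],[0,0,0],1],
  [[0.38,0.87,0],[0,0,0],1],
  [[0.38,0.87,0],[0,0,0],1],
  [[0.38,0.87,0],[0,0,0],1],
  [[0.38,0.87,0],[0,0,0],1],
  [[0.38,0.87,0],[0,0,0],1],
  [[0.38,0.87,0],[0,0,0],1],
  [[0.38,0.87,0],[0,0,0],1],
  [[0,0,0],[0,0,0],1],
])

```text
time: 3.43
tcp_pos: [0.4727, -0.1119, 0.2313]
tcp_rot: [3.139, -0.001, 2.046]
force: [-0.6, -0.3, 0.3]
gripper_width: 0.0001
grip_force: 0.0
```

```bash
python3 - <<'E'
from h import *
s=r.get_state();print(s)
snap('wrist','w0')
E
```

```text
{'time': 3.4333, 'joint_pos': array([-0.46423438,  0.14162697,  1.68317567,  0.00238877,  1.31626955,
       -0.94030603]), 'qvel': array([-0.06296085, -0.01807958,  0.02788642, -0.04935389,  0.00898473,
       -0.09191649]), 'tau': array([  1.18439578, -37.04785109, -28.56721044,   0.21166548,
         0.05460125,   0.70265036]), 'tcp_pos': array([ 0.47266942, -0.1118512 ,  0.23126026]), 'tcp_rot': array([ 3.13941864e+00, -9.43256504e-04,  2.04626814e+00]), 'force': array([-0.55531286, -0.34094977,  0.34701861]), 'ft_torque': array([-0.00845245,  0.0043217 , -0.00345001]), 'grip_force': 0.0, 'gripper_width': 5.285714955840622e-05}
```

View pics/w0.png

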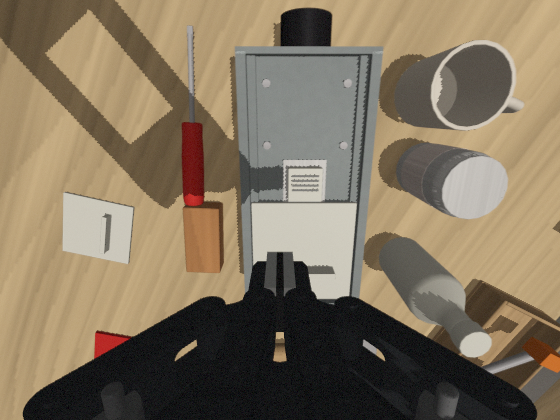

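The wrist view shows the tab at columns 283–326, rows 160–201. The cover's +y edge is at row ~202 (columns 251–357), and the guide strips' outer edges are at columns 236 and 382.

```bash
python3 - <<'E'
from h import *
from scipy.spatial.transform import Rotation as Ro
c=r.get_calibration('wrist');K=np.array(c['K']);T=np.array(c['T_tool_cam'])
s=r.get_state();p=np.array(s['tcp_pos']);R=Ro.from_euler('xyz',s['tcp_rot']).as_matrix()
D=np.load('pics/w0.npz')['d']
def ray(u,v,z):
    d=R@T[:3,:3]@np.linalg.solve(K,[u,v,1]);o=R@T[:3,3]+p
    return o+d*(z-o[2])/d[2]
for n,u,v,z in [('tabTL',283,160,.073),('tabTR',326,160,.073),('cov+yL',251,202,.071),('cov+yR',357,202,.071),('wallL',236,47,.073),('wallR',382,47,.073)]:
    q=ray(u,v,z);t=R.T@(q-p);print(n,np.round(q,4),'tool',np.round(t,4),'depth',D[v+3,u])
E
```

```text
tabTL [ 0.4597 -0.0812  0.073 ] tool [0.0339 0.0043 0.1581] depth 0.31369817
tabTR [ 0.4987 -0.0611  0.073 ] tool [0.0339 0.0483 0.1581] depth 0.31258482
cov+yL [ 0.45   -0.1371  0.071 ] tool [-0.0113 -0.0299  0.1601] depth 0.3223311
cov+yR [ 0.5513 -0.0849  0.071 ] tool [-0.0114  0.0841  0.1601] depth 0.3233166
wallL [ 0.3739 -0.0095  0.073 ] tool [ 0.1369 -0.039   0.1582] depth 0.26903576
wallR [0.4927 0.0517 0.073 ] tool [0.1369 0.0946 0.1582] depth 0.26819667
```

Call:
play_rows([
  [[0.2,0.45,0],[0,0,0],1],
  [[0.2,0.45,0],[0,0,0],1],
  [[0,0,0.8],[0,0,0],1],
  [[0,0,0.8],[0,0,0],1],
  [[0,0,0.8],[0,0,0],1],
  [[0,0,0.8],[0,0,0],1],
  [[0,0,0.8],[0,0,0],1],
  [[0,0,0.7],[0,0,0],1],
  [[0,0,0],[0,0,0],1],
  [[0,0,0],[0,0,0],1],
])

```text
time: 4.32
tcp_pos: [0.4878, -0.0928, 0.0897]
tcp_rot: [-3.14, -0.002, 2.044]
force: [0.7, 0.6, -0.1]
gripper_width: -0.0001
grip_force: 0.0
```

```bash
python3 - <<'E'
from h import *
snap('wrist','w1');print(r.get_state()['tcp_pos'],r.get_state()['tcp_rot'])
E
```

```text
[ 0.48897048 -0.0930541   0.09088576] [-3.14145148e+00  8.93352752e-05  2.04411972e+00]
```

View pics/w1.png

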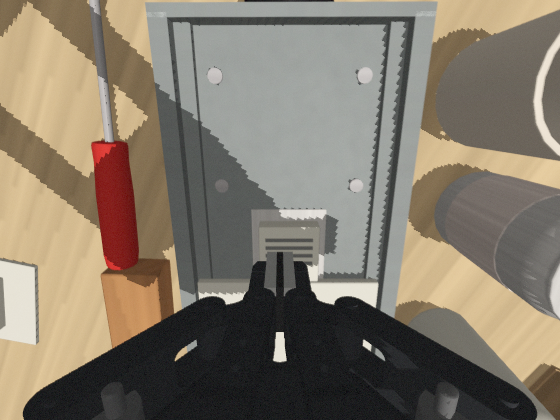

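The fingertips (280,262) hang over the tab. Its top spans columns ~259–320 from row ~222, a little to the right of the tips. The cover's edge is at row ~281.

```bash
python3 - <<'E'
from h import *
from scipy.spatial.transform import Rotation as Ro
c=r.get_calibration('wrist');K=np.array(c['K']);T=np.array(c['T_tool_cam'])
s=r.get_state();p=np.array(s['tcp_pos']);R=Ro.from_euler('xyz',s['tcp_rot']).as_matrix()
def ray(u,v,z):
    d=R@T[:3,:3]@np.linalg.solve(K,[u,v,1]);o=R@T[:3,3]+p
    return R.T@(o+d*(z-o[2])/d[2]-p)
for n,u,v,z in [('TL',259,222,.073),('TR',320,222,.073),('frameTL',251,210,.06),('frTR',326,210,.06),('covL',197,281,.071),('covR',378,281,.071),('wL',148,4,.073),('wR',436,4,.073)]: print(n,np.round(ray(u,v,z),4))
E
```

```text
TL [ 0.0181 -0.0113  0.0179]
TR [0.0181 0.0243 0.0179]
frameTL [ 0.0213 -0.017   0.0309]
frTR [0.0213 0.0296 0.0309]
covL [-0.0223 -0.0515  0.0199]
covR [-0.0224  0.063   0.0199]
wL [ 0.1273 -0.0611  0.0179]
wR [0.1272 0.0743 0.0179]
```

Call:
play_rows([
  [[0.07,0.21,0],[0,0,0],1],
  [[0,0,0.2],[0,0,0],1],
  [[0,0,0.2],[0,0,0],1],
  [[0,0,0.15],[0,0,0],1],
  [[0,0,0.1],[0,0,0],1],
  [[0,0,0.1],[0,0,0],1],
  [[0,0,0.1],[0,0,0],1],
  [[0,0,0.1],[0,0,0],1],
  [[0,0,0],[0,0,0],1],
  [[0,0,0],[0,0,0],1],
])

```text
time: 5.2
tcp_pos: [0.4933, -0.0876, 0.0614]
tcp_rot: [-3.141, -0.0, 2.046]
force: [0.2, 0.1, 0.3]
gripper_width: 0.0003
grip_force: 0.0
```

Call:
play_rows([
  [[0,0,0.04],[0,0,0],1],
  [[0,0,0],[0,0,0],1],
  [[0,0,0],[0,0,0],1],
])

```text
time: 5.45
tcp_pos: [0.4934, -0.0876, 0.061]
tcp_rot: [-3.141, 0.0, 2.046]
force: [-2.3, 0.9, 5.8]
gripper_width: 0.0
grip_force: 2.7
```

Call:
play_rows([
  [[0,0,-0.5],[0,0,0],1],
  [[0,0,-0.5],[0,0,0],1],
  [[0,0,-0.5],[0,0,0],1],
  [[0,0,0],[0,0,0],1],
  [[-0.8,0,0],[0,0,0],1],
  [[-0.8,0,0],[0,0,0],1],
  [[-0.8,0,0],[0,0,0],1],
  [[-0.8,0,0],[0,0,0],1],
  [[-0.9,0,0],[0,0,0],1],
  [[0,0,0],[0,0,0],1],
  [[0,0,0],[0,0,0],1],
])

```text
time: 6.37
tcp_pos: [0.5498, -0.1981, 0.1044]
tcp_rot: [-3.141, -0.001, 2.044]
force: [-0.5, 1.1, -0.0]
gripper_width: -0.0001
grip_force: 0.0
```

```bash
python3 - <<'E'
from h import *
snap('wrist','w2');print(r.get_state()['tcp_pos'],r.get_state()['tcp_rot'])
E
```

```text
[ 0.54911713 -0.1968773   0.1044159 ] [-3.14056509e+00 -1.95038291e-03  2.04475336e+00]
```

View pics/w2.png

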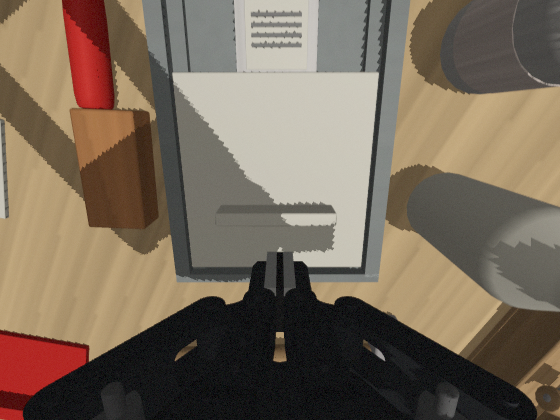

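The rib spans columns 215–336, rows 205–225. The tips (280,260) are behind it on the -y side. The cover's +y edge is at row 72, and the pressed tab lies beyond it.

```bash
python3 - <<'E'
from h import *
from scipy.spatial.transform import Rotation as Ro
c=r.get_calibration('wrist');K=np.array(c['K']);T=np.array(c['T_tool_cam'])
s=r.get_state();p=np.array(s['tcp_pos']);R=Ro.from_euler('xyz',s['tcp_rot']).as_matrix()
def ray(u,v,z):
    d=R@T[:3,:3]@np.linalg.solve(K,[u,v,1]);o=R@T[:3,3]+p
    return R.T@(o+d*(z-o[2])/d[2]-p)
for n,u,v,z in [('cL',172,72,.071),('cR',378,72,.071),('ribL+',215,205,.071),('rib top-',276,225,.088),('ribmid',276,214,.088),('ribR',336,214,.088),('cov-y',280,267,.071),('wall out',280,281,.073)]: print(n,np.round(ray(u,v,z),4))
P=np.load('pics/w2.npz')['d'];print(P[200:270:4,240]);print(T.round(3))
E
```

```text
cL [ 0.1001 -0.0584  0.0337]
cR [0.1001 0.0548 0.0336]
ribL+ [ 0.0238 -0.0398  0.0335]
rib top- [ 0.0168 -0.0013  0.0165]
ribmid [ 0.0235 -0.0013  0.0165]
ribR [0.0235 0.0331 0.0164]
cov-y [-0.0199  0.001   0.0334]
wall out [-0.0294  0.001   0.0314]
[0.18327221 0.1849706  0.17875125 0.1710825  0.16908653 0.16918594
 0.1704521  0.1877384  0.18889293 0.19066255 0.19097443 0.19200246
 0.19297984 0.19402888 0.19564152 0.19579442 0.1978099  0.20475975]
[[-0.    -0.952 -0.306  0.077]
 [ 1.    -0.     0.     0.001]
 [-0.    -0.306  0.952 -0.143]
 [ 0.     0.     0.     1.   ]]
```

Call:
play_rows([
  [[0,-0.04,0.45],[0,0,0],1],
  [[0,0,0.43],[0,0,0],1],
  [[0,0,0],[0,0,0],1],
  [[0.1,0,0],[0,0,0],1],
  [[0.1,0,0],[0,0,0],1],
  [[0.1,0,0],[0,0,0],1],
  [[0.2,0,0],[0,0,0],1],
  [[0.25,0,0],[0,0,0],1],
  [[0.25,0,0],[0,0,0],1],
  [[0.25,0,0],[0,0,0],1],
  [[0,0,0],[0,0,0],1],
])

```text
time: 7.33
tcp_pos: [0.5309, -0.1625, 0.0796]
tcp_rot: [3.142, -0.001, 2.047]
force: [-0.7, 0.1, 0.4]
gripper_width: -0.0001
grip_force: 0.0
```

Call:
play_rows([
  [[0.2,0,0],[0,0,0],1],
  [[0.25,0,0],[0,0,0],1],
  [[0.25,0,0],[0,0,0],1],
  [[0.25,0,0],[0,0,0],1],
  [[0.25,0,0],[0,0,0],1],
  [[0.25,0,0],[0,0,0],1],
  [[0.25,0,0],[0,0,0],1],
  [[0.25,0,0],[0,0,0],1],
  [[0.25,0,0],[0,0,0],1],
  [[0.25,0,0],[0,0,0],1],
  [[0.25,0,0],[0,0,0],1],
  [[0.2,0,0],[0,0,0],1],
  [[0.2,0,0],[0,0,0],1],
  [[0.15,0,0],[0,0,0],1],
  [[0.05,0,0],[0,0,0],1],
  [[0,0,0],[0,0,0],1],
])

```text
time: 8.67
tcp_pos: [0.4857, -0.0754, 0.0789]
tcp_rot: [-3.141, -0.001, 2.046]
force: [-0.3, -0.6, 0.3]
gripper_width: -0.0001
grip_force: 0.2
```

Call:
play_rows([
  [[-0.2,0,0],[0,0,0],1],
  [[-0.2,0,0],[0,0,0],1],
  [[0,0,-0.8],[0,0,0],1],
  [[0,0,-0.8],[0,0,0],1],
  [[0,0,-0.8],[0,0,0],1],
  [[0,0,-0.8],[0,0,0],1],
  [[-0.8,0,-0.8],[0,0,0],1],
  [[-0.8,0,0],[0,0,0],1],
  [[-0.8,0,0],[0,0,0],1],
  [[0,0,0],[0,0,0],1],
  [[0,0,0],[0,0,0],1],
])

```text
time: 9.58
tcp_pos: [0.5247, -0.1521, 0.1985]
tcp_rot: [-3.141, -0.002, 2.044]
force: [0.1, 0.0, -0.9]
gripper_width: -0.0001
grip_force: 0.0
```

```bash
python3 - <<'E'
from h import *
s=r.get_state();print(s['tcp_pos'],s['tcp_rot'],s['force'])
snap('wrist','w3')
E
```

```text
[ 0.52474802 -0.15208624  0.19847279] [-3.14085394e+00 -1.50343883e-03  2.04355125e+00] [ 0.14766739  0.01494926 -0.92241403]
```

View pics/w3.png

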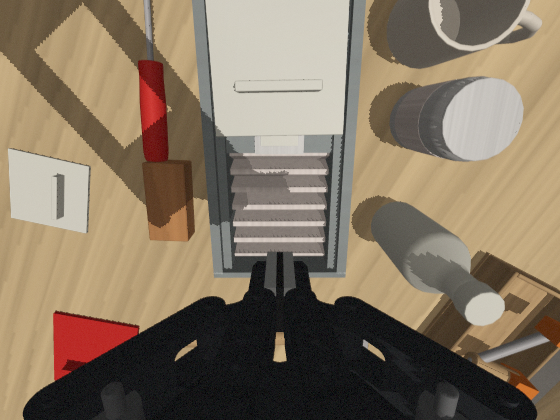

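The cover has slid onto the deck: its -y edge is at row 136 and its rib at row 86. The filter pleats (rows 150–255) are open, and the screwdriver, mug, can and glue bottle stand as before. I'll check the number, then hand in.

```bash
python3 - <<'E'
from h import *
from scipy.spatial.transform import Rotation as Ro
c=r.get_calibration('wrist');K=np.array(c['K']);T=np.array(c['T_tool_cam'])
s=r.get_state();p=np.array(s['tcp_pos']);R=Ro.from_euler('xyz',s['tcp_rot']).as_matrix()
def ray(u,v,z):
    d=R@T[:3,:3]@np.linalg.solve(K,[u,v,1]);o=R@T[:3,3]+p
    return R.T@(o+d*(z-o[2])/d[2]-p)
a=ray(280,136,.071);b=ray(280,275,.073)
y=a[0]-b[0]-.136+.06; print('cover y',y)
if .05<y<.078: print(r.finish_job())
E
```

```text
cover y 0.06344031329060446
the job is handed in; nothing more can be done
None
```

The job is handed in: the tab is pressed fully in and the cover is pushed onto the deck, measured at about y = +63 mm (46 to 80 mm needed). The filter opening looks uncovered, the arm is clear, and no bystander in the last wrist view appeared to have moved; no score came back.

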